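# Pack the slide boxes into the storage tray

### The job

Put the three closed, long boxes of microscope slides away in the blue storage tray, one at a time: push the widest home into the tray's back left corner (as you face the side with the label holder), then push the middle one snug against it, then the narrowest snug against that, so that they end in one row, lids up, each with a short end up to the back wall. They hold glass, so set them down and do not drop them. Leave the empty open box, the short cover-glass box, the stain bottle and the Petri dish where they are.

Things in the scene. Friction and masses are not known exactly. Their poses are not given: they have to be found in the camera images.
- tray: Blue open tray, fixed, outside 158 (x) x 238 (y) x 40 mm high, walls and floor 4 mm, inside 150 x 230 mm. Origin: centre of its underside, on the bench. Sloping label holder with white card on the front (-x), roughly facing the robot. x points to the back wall (inner face x = +75 mm), y to the left wall (inner face y = +115 mm); back left corner at (+75, +115). On either side of the bench, yaw up to 0.35 rad.
- mat: Black rubber bench mat, 250 (x) by 380 (y) mm, 3 mm thick, fixed, on which all five boxes and the stain bottle stand (on the side of the bench away from the tray). Origin: centre of its underside.
- wide_box: The widest closed slide box: white plastic, lid on, plain label; 82 mm long (its x), 60 mm wide (its y), 34 mm high, 0.22 to 0.38 kg, rigid flat sides; sliding it on the tray floor takes about 2 to 6 N. Origin: centre of its underside. Lies on the mat, lid up.
- middle_box: The middle closed slide box, same make: 82 mm long (its x), 44 mm wide (its y), 34 mm high, 0.16 to 0.27 kg. Origin: centre of its underside. Lies on the mat, lid up.
- narrow_box: The narrowest closed slide box, same make: 82 mm long (its x), 30 mm wide (its y), 34 mm high, 0.10 to 0.18 kg. Origin: centre of its underside. Lies on the mat, lid up.
- cover_box: Look-alike to leave: closed white box of cover glasses, same lid and label but short: 56 mm long (its x), 44 mm wide (its y), 34 mm high. Origin: centre of its underside. On the mat.
- empty_box: Look-alike to leave: an empty slide box without its lid, open at the top with ribbed slots seen inside; 82 mm long (its x), 60 mm wide (its y), 30 mm high, light. Origin: centre of its underside. On the mat.
- stain_bottle: Bystander: small amber dropper bottle with black cap and rubber teat, 32 mm diameter, 68 mm high. Origin: centre of its underside. Stands on the mat.
- petri_dish: Bystander: closed glass Petri dish, 90 mm diameter, 15.5 mm high. Origin: centre of its underside. On the bench beyond the mat and tray, near the middle.

How it is judged (in metres and radians):
On the way, in this order (a step that is already met when the one before it is completed fails the run):
1. the widest box pushed home into the back left corner of the tray (x of wide_box in the frame of tray between 0.024 and 0.038 m and z of wide_box in the frame of tray below 0.009 m and angle between wide_box's own z axis and vertical below 0.1 rad and angle between the x axis of wide_box and the x axis of tray, either way round below 0.14 rad and y of wide_box in the frame of tray between 0.077 and 0.089 m), for 0.2 s.
2. the middle box pushed snug against the widest (all of step 1 and x of middle_box in the frame of tray between 0.024 and 0.038 m and z of middle_box in the frame of tray below 0.009 m and angle between middle_box's own z axis and vertical below 0.1 rad and angle between the x axis of middle_box and the x axis of tray, either way round below 0.14 rad and horizontal distance between middle_box and wide_box below 0.06 m and y of middle_box in the frame of tray above -0.09 m), for 0.2 s.
3. the narrowest box pushed snug against the middle one (all of step 2 and x of narrow_box in the frame of tray between 0.024 and 0.038 m and z of narrow_box in the frame of tray below 0.009 m and angle between narrow_box's own z axis and vertical below 0.1 rad and angle between the x axis of narrow_box and the x axis of tray, either way round below 0.14 rad and horizontal distance between narrow_box and middle_box below 0.045 m and y of narrow_box in the frame of tray above -0.09 m), for 0.2 s.
At the end, for the whole second after the job is handed in: Row along the back wall at rest, lids up on the tray floor: each short end within 10 mm of the wall, square within 8 degrees; the widest within 8 mm of the left wall; gaps between neighbours under 8 mm. Both look-alikes, bottle and dish within 30 mm of their starts (all of step 3 and linear speed of each of wide_box, middle_box, narrow_box below 0.02 m/s and distance of each of cover_box, empty_box, stain_bottle, petri_dish from where it was at the start of the episode below 0.03 m); the robot touches nothing.
It fails at once if a look-alike, the stain bottle or the Petri dish is pushed 30 mm or more out of its place (distance of any of cover_box, empty_box, stain_bottle, petri_dish from where it was at the start of the episode above 0.03 m).
It fails at once if the stain bottle is knocked over (angle between stain_bottle's own z axis and vertical above 0.6 rad).
It fails at once if a slide box is dropped (falls free by more than about 20 mm) ((contact force between wide_box and anything else below 0.05 N and linear speed of wide_box above 0.6 m/s) or (contact force between middle_box and anything else below 0.05 N and linear speed of middle_box above 0.6 m/s) or (contact force between narrow_box and anything else below 0.05 N and linear speed of narrow_box above 0.6 m/s)).
It also fails if it takes over 106 s, if anything falls off the work surface, if the arm or the gripper's body presses on something with over 40 N, if the wrist force passes 120 N, or if a joint passes its speed limit or range.

### The arm

A 6-joint arm with a two-finger parallel gripper is mounted at the origin on the work surface. World frame = base frame: x ahead of the robot, y to its left, z up, the work surface at z = 0. Lengths are in mm, angles in rad, forces in N, time in s.
With the tool pointing down it reaches from about 350 to 775 mm from the base axis. Payload 7.3 kg.
Tool frame: the origin (TCP) lies at the very end of the fingers, on their centre line; the grasp point (between the pads) lies 19 mm behind it (bot.tcp_to_grasp is the distance from the TCP to the grasp point, in mm); z points along the fingers, y is the direction in which the jaws open and shut (so a half turn about z gives the same grasp; the last joint's range is limited). The gripper opens to 92 mm and grips with 3 to 60 N. Pads are 19 mm wide; open, the fingers measure 130 mm over their backs; the gripper's body (75 mm by 190 mm) begins 47 mm behind the grasp point.
Start: joints at [1.18, 0.342, 1.524, -0, 1.275, -0.146], TCP at [127.224, 509.371, 226.741] pointing down, gripper open.
Joint ranges: [-2.53, 2.53], [-0.77, 2.02], [0.04, 2.7], [-1, 4.14], [0.28, 2.66], [-3.11, 3.11]. Speed limits (rad/s): [2.57, 2.57, 3.14, 3.14, 3.14, 3.14].

### API

Orientations are given as [roll, pitch, yaw] about the fixed x, y, z axes, in that order (R = Rz(yaw) Ry(pitch) Rx(roll)).
In Python, from plant import bot gives the robot as it stands. The module is installed in compiled form; this text tells all that it offers.
- The arm moves only by the tool carry_out, never from a script. Its argument "motion" is a list of rows, each a list of 5 numbers: the closure, from 0 (fully open) to 1 (shut), then the shift along the tool's x, y, z in mm, then the turn about the tool's z in degrees. In form: [[claw, dx, dy, dz, spin], ...]. A call has 1 to 10 rows; each row is the pose to reach, as a shift and turn from the pose measured when the call began, along the tool's axes at that moment; what a row does not reach only later rows make up. A row lasts 1/8 s, in which the tool goes at most 62.5 mm and 10.7 degrees, less where a joint would pass 70% of its speed; a pose out of reach is approached as far as the arm can. A call with a gripper value outside its range is refused whole. The fingers move at their own pace and stop on an object; the grip force is fixed at half the most. Time passes only in rows, so rows that repeat a pose let the fingers close. It gives the time, the measured TCP pose, the force and the opening at its end, in the units of the state.
- bot.get_obs(): the state, without advancing time (a new reading comes with each control period).
- bot.capture(name): name is "scene" or "top" or "wrist"; returns a dict with "color" (480x640x3 uint8, red, green, blue), "depth" (480x640 float32, mm along the optical axis (not along the pixel's ray), 0 where there is no reading), "K" (3x3 intrinsics, pixels), "camera_from_world" (4x4, takes a point from world to camera coordinates). Camera axes: x right, y down, z forward; pixel columns grow to the right and rows downward; lengths in mm; the calibration is good to about 2 mm. A picture is of the moment at which its call begins.
- bot.close_job(): hands the job in, once; it reports no verdict.
The state is a dict: "time": time; "joint_positions": joint angles; "dq": joint speeds; "tau": joint torques, N m; "tool_pos": TCP position; "tcp_rot": TCP orientation; "contact_force": force on the tool from outside, world axes, zero at the start; "moment": the same for the moment, N m; "grip_width": finger opening in mm.
Only numpy, scipy, OpenCV 4.12 (cv2) and the standard library are available. Lean on these libraries where they do the work, as an engineer would, in place of code of your own. Each camera call takes 0.05 s, during which the arm holds its last target.

## Working session

There is one attempt and no reset: what is moved stays moved. The work goes in short steps, Python scripts to look and compute and a tool call to move; the robot and the scene stay as the last step left them, time stands still between calls to the robot, and variables do not carry over. Pictures are saved under pics/ and viewed, and the job is handed in when it is done.

Besides the shell and the picture viewer there is one more tool, called after ">>>" in YAML: its name, and indented under it one key for each argument. carry_out: Moves the arm, as the interface text tells. Its arguments: {"type":"object","properties":{"motion":{"type":"array","items":{"type":"array","items":{"type":"number"}}}},"required":["motion"]}

```bash
mkdir -p pics; ls; python3 - <<'E'
from plant import bot
import cv2,numpy as np
o=bot.get_obs(); print({k:np.round(v,3) for k,v in o.items()})
for n in ["scene","top"]:
    c=bot.capture(n); cv2.imwrite(f"pics/{n}0.png",c["color"][...,::-1]); np.savez(f"pics/{n}0.npz",**c)
    print(n,np.round(c["K"],1).tolist(),np.round(c["camera_from_world"],3).tolist())
print(bot.tcp_to_grasp)
E
```

```text
pics
{'time': np.float64(0.0), 'joint_positions': array([ 1.18 ,  0.343,  1.525,  0.   ,  1.275, -0.146]), 'dq': array([ 0.   ,  0.   ,  0.001, -0.001, -0.001,  0.   ]), 'tau': array([ 3.0000e-03, -4.3125e+01, -2.4422e+01,  7.2000e-02,  5.6000e-02,
       -0.0000e+00]), 'tool_pos': array([127.068, 508.992, 226.051]), 'tcp_rot': array([-3.14 , -0.   ,  2.897]), 'contact_force': array([-0.984, -0.175,  1.19 ]), 'moment': array([-0.008,  0.006,  0.002]), 'grip_width': np.float64(91.798)}
scene [[513.6, 0.0, 322.3], [0.0, 513.6, 238.4], [0.0, 0.0, 1.0]] [[-0.381, 0.924, -0.007, 231.089], [0.564, 0.226, -0.794, -315.503], [-0.733, -0.307, -0.608, 1504.507], [0.0, 0.0, 0.0, 1.0]]
top [[622.7, 0.0, 323.5], [0.0, 622.7, 232.9], [0.0, 0.0, 1.0]] [[-0.029, -1.0, 0.001, 28.704], [-0.992, 0.029, -0.122, 603.905], [0.122, -0.005, -0.993, 1150.566], [0.0, 0.0, 0.0, 1.0]]
18.8
```

View pics/top0.png

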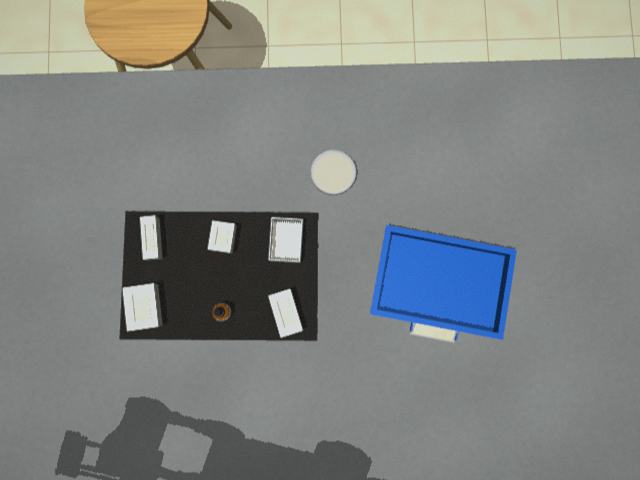

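View pics/scene0.png

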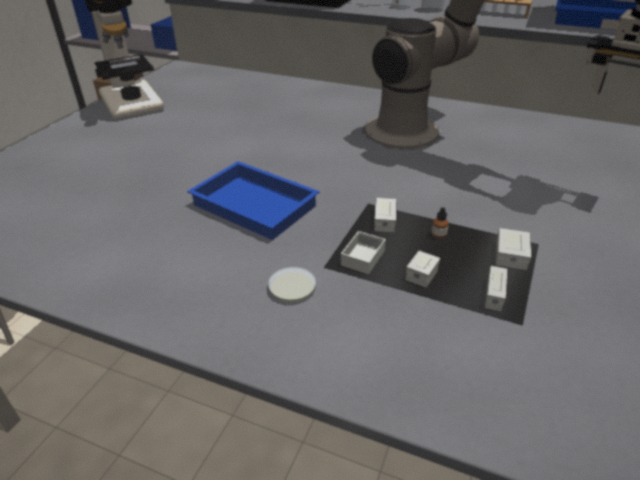

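The top view shows the wide box at about (142,307), narrow (150,237), middle (286,313), cover box (222,237), empty box (286,240), bottle (222,312), dish (333,172), and the tray centred near (444,282) with its label at the bottom, so its back left corner is near (388,226). I'll measure them next.

```bash
cat > h.py <<'E'
import numpy as np,cv2
def pts(c):
    d=c["depth"].astype(float);K=c["K"];v,u=np.indices(d.shape)
    P=np.stack([(u-K[0,2])*d/K[0,0],(v-K[1,2])*d/K[1,1],d],-1)
    T=np.linalg.inv(c["camera_from_world"])
    W=P@T[:3,:3].T+T[:3,3]; W[d==0]=np.nan
    return W
def proj(c,p):
    T=c["camera_from_world"];q=T[:3,:3]@np.asarray(p,float)+T[:3,3];q=c["K"]@q;return q[:2]/q[2]
def pix(c,u,v,z):
    # pixel arrays -> world at height z
    T=np.linalg.inv(c["camera_from_world"]);K=c["K"]
    r=np.stack([(u-K[0,2])/K[0,0],(v-K[1,2])/K[1,1],np.ones_like(u,float)],-1)@T[:3,:3].T
    o=T[:3,3]; s=(z-o[2])/r[...,2]; return o+r*s[...,None]
def rect(xy):
    (cx,cy),(w,h),a=cv2.minAreaRect(xy.astype(np.float32))
    if w<h: w,h=h,w;a+=90
    a=(a+90)%180-90
    return cx,cy,w,h,a   # long axis angle deg
def boxes(c,roi=None):
    W=pts(c);hsv=cv2.cvtColor(c["color"],cv2.COLOR_RGB2HSV)
    m=(W[...,2]>24)&(W[...,2]<48)&(hsv[...,1]<70)
    if roi is not None: m&=(W[...,1]>roi[0])&(W[...,1]<roi[1])
    m=m.astype(np.uint8)
    n,l,s,ce=cv2.connectedComponentsWithStats(m,connectivity=4)
    out=[]
    for i in range(1,n):
        if s[i,4]<200: continue
        P=W[l==i];z=np.median(P[:,2]);P=P[abs(P[:,2]-z)<4]
        out.append((ce[i].round(),s[i,4],round(z,1),np.round(rect(P[:,:2]),1)))
    return out
def tray(c):
    W=pts(c);hsv=cv2.cvtColor(c["color"],cv2.COLOR_RGB2HSV)
    b=(hsv[...,0]>100)&(hsv[...,0]<125)&(hsv[...,1]>150)
    m=b&(W[...,2]>33)&(W[...,2]<48)
    fl=b&(W[...,2]<10)
    P=W[m];return rect(P[:,:2]),np.median(P[:,2]),np.median(W[fl][:,2]),m.sum()
E
python3 - <<'E'
from h import *
for n in ["top","scene"]:
    c=dict(np.load(f"pics/{n}0.npz")); print(n)
    for b in boxes(c): print(b)
    print(tray(c))
    W=pts(c);hsv=cv2.cvtColor(c["color"],cv2.COLOR_RGB2HSV)
    blk=(hsv[...,2]<45)&(abs(W[...,2])<12)&(W[...,0]>330)
    print("mat",np.median(W[blk][:,2]),rect(W[blk][:,:2]), "bottle", [np.nanmax(W[...,2][300:320,210:235]) if n=="top" else 0])
    if n=="top":
        for p in [(333,172),(222,312),(222,308)]: print(p,W[p[1],p[0]].round(1))
E
```

```text
top
(array([149., 237.]), np.int32(741), np.float64(37.0), array([607.4, 343.8,  82. ,  31.4,   4.4]))
(array([285., 238.]), np.int32(238), np.float64(31.9), array([596.1,  84.6,  82.2,  60.3,  -4.8]))
(array([221., 236.]), np.int32(704), np.float64(37.2), array([605. , 206.6,  56.2,  44.6,  -9.3]))
(array([141., 306.]), np.int32(1457), np.float64(37.2), array([475.9, 359.7,  82.2,  61.6,   6.3]))
(array([285., 312.]), np.int32(1039), np.float64(37.3), array([456.7,  87.6,  81.7,  44.2,  15.5]))
(array([434., 329.]), np.int32(257), np.float64(28.8), array([ 414.1, -191.6,   82.1,   16.1,   77.1]))
((499.26959228515625, -211.32730102539062, 252.6649627685547, 185.30203247070312, 77.44923400878906), np.float64(40.03896292477975), np.float64(4.144019859544642), np.int64(2521))
mat 3.2717476122470543 (532.7264404296875, 215.53541564941406, 377.766357421875, 245.66358947753906, 87.94622802734375) bottle [np.float64(76.21279845210893)]
(333, 172) [725.9 -11.1  21.1]
(222, 312) [460.5 202.8  56.2]
(222, 308) [467.9 202.8  55.8]
scene
(array([278.,  29.]), np.int32(1177), np.float64(35.9), a
[... 558 characters left out ...]

(array([514., 245.]), np.int32(941), np.float64(36.5), array([478.7, 361. ,  85. ,  60. ,   7. ]))
(array([364., 248.]), np.int32(377), np.float64(29.5), array([598.1,  85. ,  87.2,  62.2,  -5.7]))
(array([423., 265.]), np.int32(585), np.float64(36.3), array([608.4, 207.5,  59.7,  45. ,  -8.7]))
(array([497., 284.]), np.int32(613), np.float64(36.4), array([609.9, 344.9,  85.9,  30. ,   4.3]))
((510.20361328125, -211.40098571777344, 255.10202026367188, 175.03298950195312, 76.6314468383789), np.float64(39.16211462102348), np.float64(3.2291859129128397), np.int64(1142))
mat 2.613660724170984 (537.271484375, 216.78353881835938, 371.3137512207031, 243.64833068847656, 87.8803482055664) bottle [0]
```

```bash
cat >> h.py <<'E'
def trayfit(c):
    from scipy.optimize import minimize
    W=pts(c);hsv=cv2.cvtColor(c["color"],cv2.COLOR_RGB2HSV)
    b=(hsv[...,0]>100)&(hsv[...,0]<125)&(hsv[...,1]>150)
    m=b&(abs(W[...,2]-40)<2.0)&(W[...,1]<-50)
    P=W[m][:,:2]
    def f(p):
        a=p[2];X=(P-p[:2])@np.array([[np.cos(a),-np.sin(a)],[np.sin(a),np.cos(a)]])
        # distance to mid-rim rectangle (half 77 x 117)
        q=np.abs(X)-[77,117]
        d=np.where((q>0).any(1),np.hypot(*np.maximum(q,0).T),-q.max(1))
        return np.minimum(d**2,36).mean()
    best=min((minimize(f,[x,-211,-.22],method="Nelder-Mead",options=dict(xatol=.01,fatol=1e-4)) for x in (499,504,509)),key=lambda r:r.fun)
    return best.x,best.fun,len(P)
E
python3 - <<'E'
from h import *
for n in ["top","scene"]:
    c=dict(np.load(f"pics/{n}0.npz")); print(n,trayfit(c))
    W=pts(c); hsv=cv2.cvtColor(c["color"],cv2.COLOR_RGB2HSV)
    m=(W[...,2]>40)&(W[...,0]>350)&(W[...,0]<700)&(W[...,1]>130)&(W[...,1]<280);P=W[m]
    if len(P): print("bottle",P.min(0),P.max(0),P.mean(0))
E
```

```text
top (array([ 5.06433890e+02, -2.11525981e+02, -2.23081003e-01]), np.float64(16.37868624873196), 1552)
bottle [449.33716671 182.81182932  40.0036944 ] [631.14666099 230.65465184  76.21279845] [510.89275516 206.72231959  50.56232806]
scene (array([ 5.10532301e+02, -2.09681992e+02, -2.22580995e-01]), np.float64(13.803561388641773), 827)
bottle [455.81814037 196.48060007  40.10496322] [619.94016241 226.93800213  71.58153086] [472.05608733 211.01749624  54.25938749]
```

```bash
python3 - <<'E'
from h import *
c=dict(np.load("pics/top0.npz"))
print("cam",np.linalg.inv(c["camera_from_world"])[:3,3])
def draw(p,name):
    im=cv2.resize(c["color"][...,::-1][210:350,360:530],None,fx=4.5,fy=4.5,interpolation=cv2.INTER_NEAREST)
    R=np.array([[np.cos(p[2]),-np.sin(p[2])],[np.sin(p[2]),np.cos(p[2])]])
    for hx,hy,z,col in [(79,119,40,(0,255,255)),(75,115,40,(0,255,0)),(75,115,4,(0,0,255)),(79,119,0,(255,0,255))]:
        q=[proj(c,[*(R@np.array([sx*hx,sy*hy])+p[:2]),z]) for sx,sy in [(1,1),(1,-1),(-1,-1),(-1,1)]]
        q=((np.array(q)+.5-[360,210])*4.5).round().astype(int)
        cv2.polylines(im,[q],True,col,1)
    cv2.imwrite(name,im)
draw([506.4,-211.5,-.223],"pics/ov1.png")
E
```

```text
cam [ 460.13350932   16.74986257 1215.45197348]
```

View pics/ov1.png

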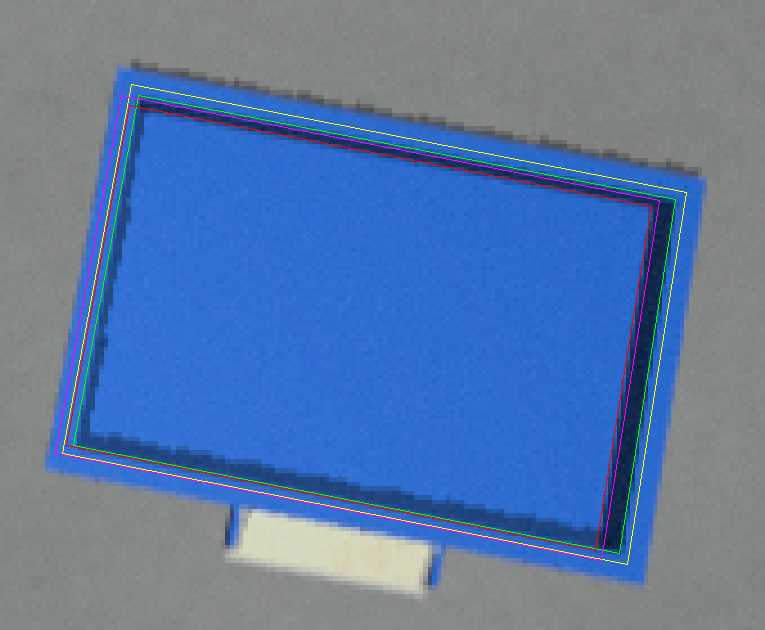

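The overlay agrees in shape, but the rim has an outward lip (visible rim about 9 mm wide), so I'll refit with the lip width free.

```bash
cat >> h.py <<'E'
def trayfit2(c):
    from scipy.optimize import minimize
    W=pts(c);hsv=cv2.cvtColor(c["color"],cv2.COLOR_RGB2HSV)
    b=(hsv[...,0]>100)&(hsv[...,0]<125)&(hsv[...,1]>150)
    P=W[b&(abs(W[...,2]-40)<2.5)&(W[...,1]<-50)][:,:2]
    def f(p):
        a=p[2];X=(P-p[:2])@np.array([[np.cos(a),-np.sin(a)],[np.sin(a),np.cos(a)]])
        q=np.abs(X)-np.array([75,115])-p[3]/2
        d=np.where((q>0).any(1),np.max(np.maximum(q,0),1),-q.max(1))
        return np.minimum(d**2,64).mean()
    r=min((minimize(f,[x,-211,-.22,8],method="Nelder-Mead",options=dict(xatol=.01,fatol=1e-4,maxiter=2000)) for x in (499,504,509)),key=lambda r:r.fun)
    return r.x.round(3),r.fun
E
python3 - <<'E'
from h import *
for n in ["top","scene"]:
    c=dict(np.load(f"pics/{n}0.npz")); print(n,trayfit2(c))
E
```

```text
top (array([ 5.06119e+02, -2.12090e+02, -2.20000e-01,  1.05830e+01]), np.float64(9.95726536942134))
scene (array([ 5.10349e+02, -2.10001e+02, -2.19000e-01,  8.91400e+00]), np.float64(11.325633408138476))
```

```bash
cat >> h.py <<'E'
from scipy.spatial.transform import Rotation as Ro
TR=np.array([506.5,-211.8,-0.220])
def tw(x,y):
    a=TR[2];return np.array([TR[0]+x*np.cos(a)-y*np.sin(a),TR[1]+x*np.sin(a)+y*np.cos(a)])
def wt(x,y):
    a=TR[2];d=np.array([x,y])-TR[:2];return np.array([d[0]*np.cos(a)+d[1]*np.sin(a),-d[0]*np.sin(a)+d[1]*np.cos(a)])
def plan(o,xyz,yawdeg):
    """shift in tool axes and spin to reach world xyz with yaw"""
    R=Ro.from_euler("xyz",o["tcp_rot"]).as_matrix()
    d=R.T@(np.asarray(xyz,float)-o["tool_pos"])
    s=-(yawdeg-np.degrees(o["tcp_rot"][2])); s=(s+180)%360-180
    return d.round(1),round(s,1)
E
python3 - <<'E'
from h import *
from plant import bot
o=bot.get_obs();print(plan(o,[476,360,150],186.3))
E
```

```text
(array([-374.6,  -59.9,   76.1]), np.float64(-20.3))
```

>>> carry_out:
  motion:
    - [0, -375, -60, 76, -20]
    - [0, -375, -60, 76, -20]
    - [0, -375, -60, 76, -20]
    - [0, -375, -60, 76, -20]
    - [0, -375, -60, 76, -20]
    - [0, -375, -60, 76, -20]
    - [0, -375, -60, 76, -20]
    - [0, -375, -60, 76, -20]
    - [0, -375, -60, 76, -20]

```text
time: 1.23
tool_pos: [475.0, 360.5, 150.2]
tcp_rot: [-3.141, -0.001, -3.036]
contact_force: [-0.9, 0.1, -0.8]
grip_width: 91.8
```

```bash
python3 - <<'E'
from h import *
from plant import bot
o=bot.get_obs();print({k:np.round(v,3) for k,v in o.items()});print(plan(o,[476,360,150],186.3))
c=bot.capture("wrist");cv2.imwrite("pics/w1.png",c["color"][...,::-1])
print(np.linalg.inv(c["camera_from_world"]).round(2).tolist())
for b in boxes(c): print(b)
E
```

```text
{'time': np.float64(1.225), 'joint_positions': array([ 0.521,  0.539,  1.428, -0.   ,  1.177, -1.155]), 'dq': array([ 0.016, -0.012,  0.001, -0.003, -0.001, -0.002]), 'tau': array([-1.0530e+00, -5.1012e+01, -2.3265e+01, -6.3000e-02,  6.8000e-02,
       -4.0000e-03]), 'tool_pos': array([475.044, 360.545, 150.235]), 'tcp_rot': array([-3.141e+00, -1.000e-03, -3.036e+00]), 'contact_force': array([-0.876,  0.057, -0.786]), 'moment': array([-0.008,  0.04 ,  0.003]), 'grip_width': np.float64(91.777)}
(array([-0.9, -0.6,  0.2]), np.float64(-0.3))
[[-0.1, 0.96, 0.28, 400.06], [0.99, 0.1, 0.03, 353.68], [-0.0, 0.28, -0.96, 309.45], [0.0, 0.0, 0.0, 1.0]]
(array([ 12., 192.]), np.int32(1901), np.float64(36.0), array([465.4, 112.1,  64.6,  21.2,  -4.8]))
(array([154., 196.]), np.int32(207), np.float64(28.5), array([460.7, 218.6,  32.3,  15.1,  14.6]))
(array([319., 232.]), np.int32(7022), np.float64(38.3), array([476.4, 360.4,  81.9,  60.1,   6.5]))
(array([288., 369.]), np.int32(1278), np.float64(38.5), array([608. , 344.6,  44.3,  29.5,   5.2]))
```

View pics/w1.png

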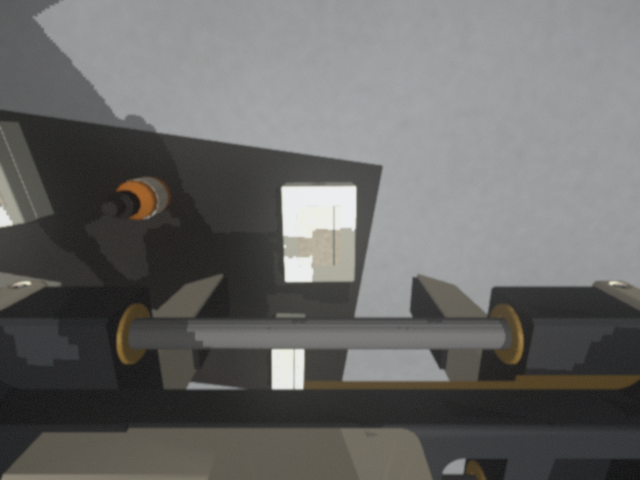

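The wrist view shows the wide box at (319,232) between the fingers. It measures (476.4, 360.4) at 6.5°, agreeing with the top camera to within 1 mm. I'll descend and grasp.

>>> carry_out:
  motion:
    - [0, -1, 0, 50, 0]
    - [0, -1, 0, 100, 0]
    - [0, -1, 0, 130, 0]
    - [0, -1, 0, 142, 0]
    - [0, -1, 0, 142, 0]
    - [1, -1, 0, 142, 0]
    - [1, -1, 0, 142, 0]
    - [1, -1, 0, 142, 0]
    - [1, -1, 0, 142, 0]
    - [1, -1, 0, 142, 0]

```text
time: 2.52
tool_pos: [476.1, 360.7, 9.0]
tcp_rot: [-3.141, -0.0, -3.036]
contact_force: [-1.0, -1.3, 4.3]
grip_width: 59.7
```

>>> carry_out:
  motion:
    - [1, 0, 0, -20, 0]
    - [1, 0, 0, -60, 0]
    - [1, 0, 0, -110, 0]
    - [1, 0, 0, -110, 0]

```text
time: 3.02
tool_pos: [478.1, 362.0, 122.7]
tcp_rot: [3.139, 0.007, -3.036]
contact_force: [0.5, 0.2, -2.7]
grip_width: 59.6
```

```bash
python3 - <<'E'
from h import *
from plant import bot
o=bot.get_obs();print(o["tool_pos"],o["grip_width"],o["contact_force"],tw(29,57));print(plan(o,[*tw(29,56),120],167.4))
c=bot.capture("wrist");cv2.imwrite("pics/w2.png",c["color"][...,::-1])
E
```

```text
[478.05596622 362.03881147 122.74277197] 59.56162562481918 [ 0.5198293   0.18819384 -2.68018715] [ 547.24011455 -162.50250446]
(array([ -13. , -529.9,    1.6]), np.float64(18.7))
```

View pics/w2.png

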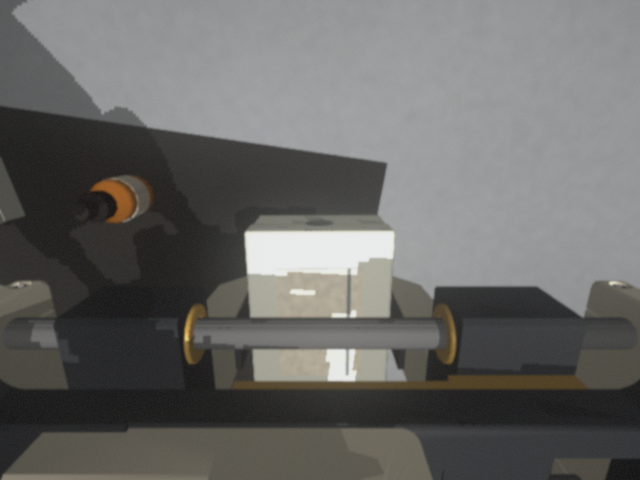

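>>> carry_out:
  motion:
    - [1, 0, -30, 0, 0]
    - [1, -2, -80, 0, 2]
    - [1, -4, -140, 0, 5]
    - [1, -5, -200, 0, 7]
    - [1, -6, -260, 0, 9]
    - [1, -8, -320, 0, 12]
    - [1, -10, -380, 0, 15]
    - [1, -12, -440, 0, 17]
    - [1, -13, -500, 0, 19]
    - [1, -13, -530, 0, 19]

```text
time: 4.32
tool_pos: [544.4, -167.2, 117.4]
tcp_rot: [3.14, -0.002, 2.913]
contact_force: [-0.9, 0.6, -1.7]
grip_width: 59.6
```

```bash
python3 - <<'E'
from h import *
from plant import bot
c=bot.capture("wrist");cv2.imwrite("pics/w3.png",c["color"][...,::-1])
c=bot.capture("top");cv2.imwrite("pics/t3.png",c["color"][...,::-1])
o=bot.get_obs();print(o["tool_pos"],o["tcp_rot"],o["dq"],wt(*o["tool_pos"][:2]));print(plan(o,[*tw(29,56),120],167.4))
E
```

```text
[ 544.53673591 -167.4559705   117.44760639] [ 3.14051983e+00 -1.25505074e-03  2.91184826e+00] [ 0.05997873 -0.02002265  0.03906227  0.0249353   0.00939865  0.03601561] [27.44277271 51.57596783]
(array([-1.5,  4.4, -2.5]), np.float64(-0.6))
```

View pics/w3.png

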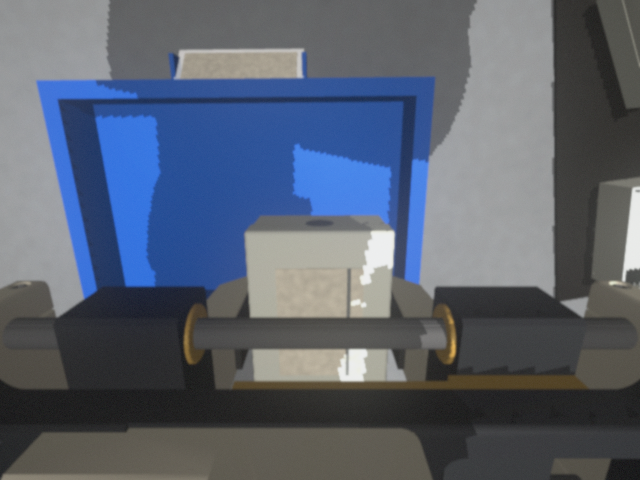

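View pics/t3.png

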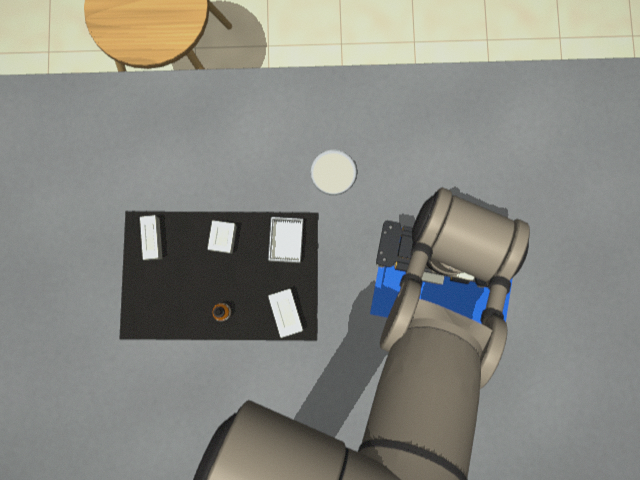

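The wrist view shows the box (319,300) inside the tray's outline, with the front wall at v≈90 level and the tray's left wall at u≈410. A quick tray check from this closer view before lowering.

```bash
python3 - <<'E'
from h import *
from plant import bot
c=bot.capture("wrist");np.savez("pics/w3.npz",**c)
W=pts(c);hsv=cv2.cvtColor(c["color"],cv2.COLOR_RGB2HSV)
b=(hsv[...,0]>100)&(hsv[...,0]<125)&(hsv[...,1]>120)
m=b&(abs(W[...,2]-41)<3);m[:,:30]=0
P=np.array([wt(*p[:2]) for p in W[m]])
print(np.median(W[m][:,2]),np.median(W[b&(W[...,2]<12)][:,2]))
f=P[(P[:,0]<-65)&(abs(P[:,1])<80)&(P[:,0]>-90)];l=P[(P[:,1]>105)&(P[:,0]<10)&(P[:,0]>-60)];r=P[(P[:,1]<-105)&(P[:,0]>-60)&(P[:,0]<10)]
for n,a,k in (("front",f,0),("left",l,1),("right",r,1)):
    if len(a): print(n,np.percentile(a[:,k],[2,50,98]).round(1), np.degrees(np.polyfit(a[:,1-k],a[:,k],1)[0]).round(2))
o=bot.get_obs();print(wt(*o["tool_pos"][:2]))
E
```

```text
41.19710936503691 5.3302743557573535
front [-85.  -79.7 -74.5] 0.01
left [114.9 120.  125.6] -0.0
right [-125.5 -119.1 -114.2] -0.04
[26.74232102 53.45548158]
```

```bash
python3 - <<'E'
from h import *
from plant import bot
o=bot.get_obs();print(o["tool_pos"],plan(o,[*tw(29,56),10.5],167.4))
E
```

```text
[ 544.26333247 -165.46889851  117.52397607] (array([ -2.5,   2.3, 107. ]), np.float64(-0.5))
```

>>> carry_out:
  motion:
    - [1, -2, 2, 20, -0.5]
    - [1, -2, 2, 50, -0.5]
    - [1, -2, 2, 75, -0.5]
    - [1, -2, 2, 92, -0.5]
    - [1, -2, 2, 100, -0.5]
    - [1, -2, 2, 103, -0.5]
    - [1, -2, 2, 105, -0.5]
    - [1, -2, 2, 106, -0.5]
    - [1, -2, 2, 106, -0.5]

```text
time: 5.6
tool_pos: [546.7, -163.8, 11.9]
tcp_rot: [3.14, -0.001, 2.922]
contact_force: [-0.2, 0.1, -2.7]
grip_width: 59.7
```

>>> carry_out:
  motion:
    - [1, 0, 0, 1, 0]
    - [1, 0, 0, 2, 0]
    - [1, 0, 0, 2, 0]
    - [0.24, 0, 0, 2, 0]
    - [0.24, 0, 0, 2, 0]
    - [0.24, 0, 0, 2, 0]

```text
time: 6.35
tool_pos: [546.8, -163.9, 10.0]
tcp_rot: [3.14, -0.001, 2.922]
contact_force: [0.3, -0.1, -0.2]
grip_width: 69.8
```

>>> carry_out:
  motion:
    - [0.24, 0, 0, -20, 0]
    - [0.24, 0, 0, -50, 0]
    - [0.24, 0, -10, -70, 10]
    - [0.7, 0, -20, -70, 20]
    - [0.73, 0, -30, -70, 30]
    - [0.73, 0, -40, -70, 40]
    - [0.73, -2, -50, -70, 50]
    - [0.73, -2, -50, -70, 60]
    - [0.73, -2, -50, -70, 70]
    - [0.73, -2, -50, -70, 80]

```text
time: 7.6
tool_pos: [537.8, -213.3, 79.9]
tcp_rot: [-3.141, -0.002, 1.519]
contact_force: [0.1, 0.8, 0.2]
grip_width: 24.8
```

```bash
python3 - <<'E'
from h import *
from plant import bot
o=bot.get_obs();print(o["tool_pos"],o["grip_width"],wt(*o["tool_pos"][:2]),plan(o,[*tw(31,6),75],77.4))
c=bot.capture("wrist");cv2.imwrite("pics/w4.png",c["color"][...,::-1])
for b in boxes(c): print(b,wt(*b[3][:2]))
c=bot.capture("scene");cv2.imwrite("pics/s4.png",c["color"][...,::-1])
E
```

```text
[ 537.83546022 -213.27781763   79.8947152 ] 24.845844030412298 [30.90269928  5.39612722] (array([0.6, 0.2, 4.9]), np.float64(9.7))
(array([331., 182.]), np.int32(14345), np.float64(39.3), array([ 547. , -163.5,   82.2,   59.8,  -12.4])) [28.9833559  55.97414654]
(array([126., 231.]), np.int32(862), np.float64(27.2), array([ 413.3, -191.1,   83.8,    8.6,   77.8])) [-95.47099548  -0.13792367]
```

View pics/w4.png

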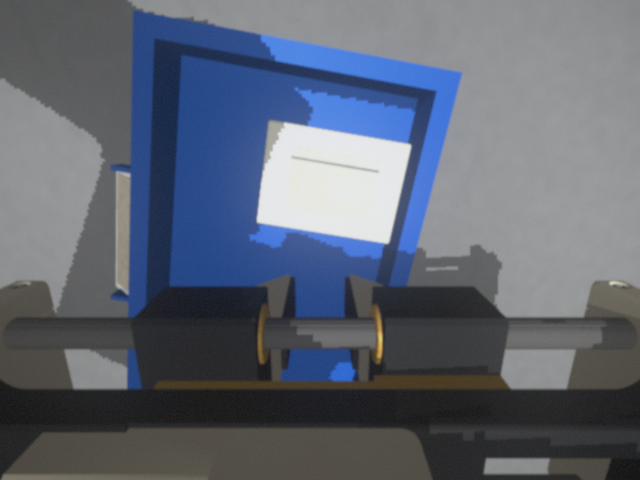

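View pics/s4.png

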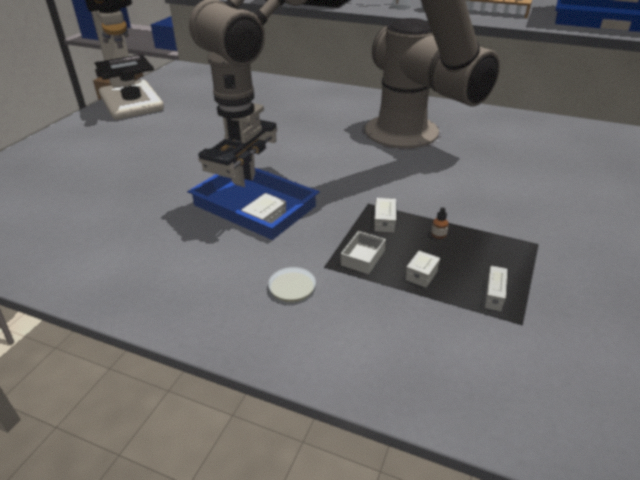

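Wide box sits at tray (29.0, 56.0), square to 0.2°. The pusher is at (30.9, 5.4). I'll lower it and push along +y.

>>> carry_out:
  motion:
    - [0.73, 0, 0, 10, 10]
    - [0.73, 0, 0, 30, 10]
    - [0.73, 0, 0, 50, 10]
    - [0.73, 0, 0, 64, 10]
    - [0.73, 0, 0, 68, 10]
    - [0.73, 0, 0, 68, 10]
    - [0.73, 4, 0, 68, 10]
    - [0.73, 8, 0, 68, 10]
    - [0.73, 12, 0, 68, 10]

```text
time: 8.82
tool_pos: [538.7, -201.2, 12.4]
tcp_rot: [3.142, -0.001, 1.35]
contact_force: [0.3, -3.3, 0.1]
grip_width: 25.0
```

```bash
python3 - <<'E'
from h import *
from plant import bot
o=bot.get_obs();print(o["tool_pos"],o["contact_force"],wt(*o["tool_pos"][:2]),plan(o,[*tw(31,45),12],77.4))
E
```

```text
[ 538.73617479 -201.23190551   12.43308566] [ 0.26745751 -3.30381457  0.0831423 ] [29.15292947 17.34826473] (array([27.7,  1.8,  0.5]), np.float64(-0.1))
```

>>> carry_out:
  motion:
    - [0.73, 4, 0, 0, 0]
    - [0.73, 8, 0, 0, 0]
    - [0.73, 12, 0, 0, 0]
    - [0.73, 16, 0, 0, 0]
    - [0.73, 20, 0, 0, 0]
    - [0.73, 23, 0, 0, 0]
    - [0.73, 25, 0, 0, 0]
    - [0.73, 26, 0, 0, 0]
    - [0.73, 27, 0, 0, 0]

```text
time: 9.95
tool_pos: [544.7, -175.5, 12.6]
tcp_rot: [3.141, -0.0, 1.35]
contact_force: [-2.0, -8.4, 2.6]
grip_width: 24.5
```

```bash
python3 - <<'E'
from h import *
from plant import bot
o=bot.get_obs();print(o["tool_pos"],o["contact_force"],wt(*o["tool_pos"][:2]),plan(o,[*tw(31,45),12],77.4))
E
```

```text
[ 544.65145818 -175.53468561   12.5842862 ] [-1.97891064 -8.41218805  2.60886755] [29.31774484 43.71700615] (array([1.3, 1.7, 0.6]), np.float64(-0.0))
```

>>> carry_out:
  motion:
    - [0.73, 2, 0, 0, 0]
    - [0.73, 3, 0, 0, 0]
    - [0.73, 3, 0, 0, 0]

```text
time: 10.32
tool_pos: [544.7, -175.6, 12.6]
tcp_rot: [3.141, 0.004, 1.351]
contact_force: [-4.8, -15.2, 1.5]
grip_width: 24.9
```

The force has risen to 15 N without motion, so the box is home on the left wall. Next I'll back off, go round to the box's front end, and push it the last 5 mm to the back wall.

>>> carry_out:
  motion:
    - [0.73, -8, 0, 0, 0]
    - [0.73, -12, 0, -10, 0]
    - [1, -12, 0, -48, 0]
    - [1, 0, -20, -52, 0]
    - [1, 20, -45, -52, 0]
    - [1, 41, -70, -52, 0]
    - [1, 41, -70, -52, 0]
    - [1, 41, -70, -40, 0]
    - [1, 41, -70, -15, 0]
    - [1, 41, -70, 0, 0]

```text
time: 11.58
tool_pos: [485.3, -120.6, 10.9]
tcp_rot: [-3.141, 0.004, 1.35]
contact_force: [1.4, -0.1, -1.1]
grip_width: 0.6
```

```bash
python3 - <<'E'
from h import *
from plant import bot
c=bot.capture("wrist");cv2.imwrite("pics/w5.png",c["color"][...,::-1])
o=bot.get_obs();print(o["tool_pos"],o["contact_force"],wt(*o["tool_pos"][:2]),plan(o,[*tw(-26,85),12],77.4))
E
```

```text
[ 484.34689848 -120.24645056    9.46203866] [-1.18897599  0.60126824 -0.60072951] [-41.59885186  84.51241238] (array([ 0.5, 15.6, -2.6]), np.float64(-0.1))
```

View pics/w5.png

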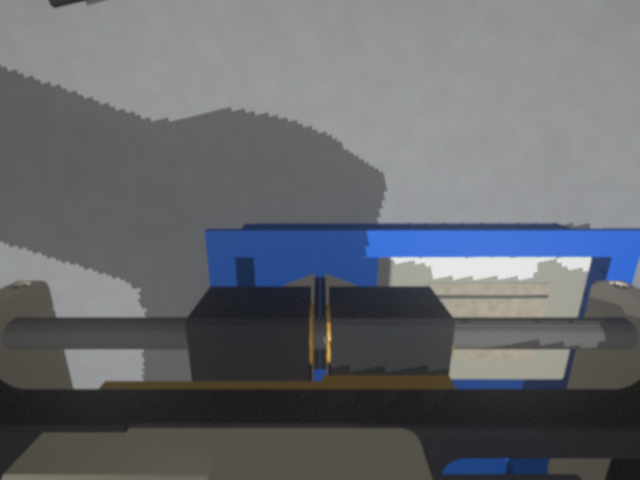

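>>> carry_out:
  motion:
    - [1, 0, 4, -2, 0]
    - [1, 0, 7, -2, 0]
    - [1, 0, 10, -2, 0]
    - [1, 0, 12, -2, 0]
    - [1, 0, 13, -2, 0]
    - [1, 0, 14, -2, 0]
    - [1, 0, 15, -2, 0]
    - [1, 0, 15, -2, 0]

```text
time: 12.62
tool_pos: [497.1, -123.1, 11.7]
tcp_rot: [-3.135, 0.003, 1.35]
contact_force: [-7.8, 1.7, 7.2]
grip_width: 0.1
```

>>> carry_out:
  motion:
    - [1, 0, 1, 0, 0]
    - [1, 0, 2, 0, 0]
    - [1, 0, 3, 0, 0]
    - [1, 0, 3, 0, 0]

```text
time: 13.12
tool_pos: [499.0, -123.5, 11.7]
tcp_rot: [-3.132, 0.003, 1.35]
contact_force: [-6.1, -0.3, 4.9]
grip_width: 0.6
```

```bash
python3 - <<'E'
from h import *
from plant import bot
o=bot.get_obs();print(o["tool_pos"],o["contact_force"],wt(*o["tool_pos"][:2]))
c=bot.capture("scene")
for b in boxes(c): 
    if b[3][0]>350: print(b,wt(*b[3][:2]))
E
```

```text
[ 498.9846001  -123.46825947   11.7033032 ] [-6.06295832 -0.27313654  4.90495254] [-26.61086204  84.56263739]
(array([275., 209.]), np.int32(602), np.float64(37.8), array([ 541.8, -134. ,  122.6,   59.8,   -9.6])) [17.47091529 83.62832725]
(array([385., 211.]), np.int32(520), np.float64(36.1), array([460.3,  88.3,  87. ,  42.6,  15.9])) [-110.57717205  282.78461596]
(array([363., 248.]), np.int32(375), np.float64(29.6), array([599.1,  85.4,  87.9,  61.4,  -5.4])) [ 25.51025983 310.24478504]
(array([423., 265.]), np.int32(585), np.float64(36.2), array([607.9, 208. ,  59.9,  44.4,  -8.6])) [  7.34320559 431.81023301]
(array([497., 284.]), np.int32(607), np.float64(36.4), array([609.1, 344.9,  86.2,  30. ,   4.3])) [-21.36135287 565.67246937]
```

>>> carry_out:
  motion:
    - [1, 0, -5, 0, 0]
    - [0.8, 0, -8, -30, 0]
    - [0.5, 0, -8, -70, 5]
    - [0, 0, -8, -90, 10]
    - [0, 0, -8, -90, 20]

```text
time: 13.8
tool_pos: [493.5, -122.1, 103.7]
tcp_rot: [-3.139, 0.005, 0.996]
contact_force: [0.5, -0.5, 0.1]
grip_width: 36.1
```

```bash
python3 - <<'E'
from h import *
from plant import bot
c=bot.capture("wrist");cv2.imwrite("pics/w6.png",c["color"][...,::-1])
for b in boxes(c): print(b,wt(*b[3][:2]))
o=bot.get_obs();print(o["tool_pos"],o["tcp_rot"],wt(*o["tool_pos"][:2]),plan(o,[457,88,110],15.6))
E
```

```text
(array([61., 29.]), np.int32(6220), np.float64(37.8), array([444. ,  84.4,  54.6,  45.9,  15.5])) [-125.63320494  275.42147305]
(array([411., 218.]), np.int32(10619), np.float64(39.4), array([ 557.1, -135.8,   84. ,   60.5,  -12.5])) [32.79495958 85.21062508]
(array([286., 367.]), np.int32(329), np.float64(28.9), array([ 416.5, -197.2,   44.6,   20.8,  -79.8])) [-91.01692294  -5.39256332]
[ 492.94730686 -121.8801012   102.86087741] [-3.13738619  0.0050474   0.98874865] [-32.84922429  84.79500077] (array([ 155.5, -145.4,   -7.3]), np.float64(41.1))
```

View pics/w6.png

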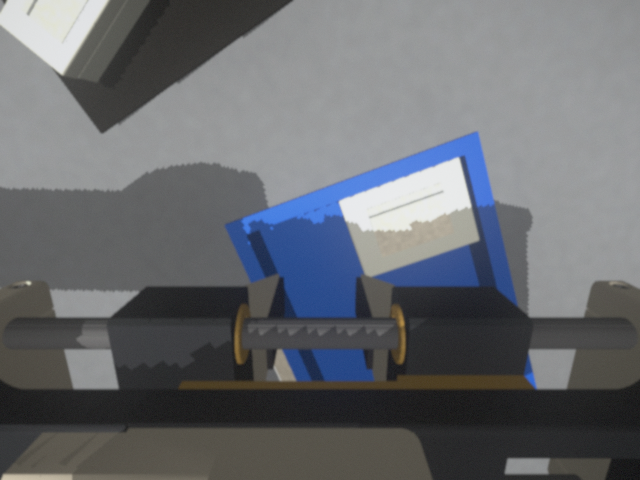

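Wide box is home at tray about (33, 85), angle −12.5° (tray −12.6°). On to the middle box.

>>> carry_out:
  motion:
    - [0, 30, -28, -8, 8]
    - [0, 70, -65, -8, 18]
    - [0, 110, -103, -8, 28]
    - [0, 140, -131, -8, 36]
    - [0, 155, -145, -8, 41]
    - [0, 155, -145, -8, 41]
    - [0, 155, -145, -8, 41]

```text
time: 14.72
tool_pos: [457.3, 86.8, 110.6]
tcp_rot: [3.141, 0.006, 0.276]
contact_force: [0.4, 0.4, -0.5]
grip_width: 91.8
```

```bash
python3 - <<'E'
from h import *
from plant import bot
c=bot.capture("wrist");cv2.imwrite("pics/w7.png",c["color"][...,::-1])
for b in boxes(c): print(b)
c=bot.capture("top")
print("top",[b for b in boxes(c)])
o=bot.get_obs();print(o["tool_pos"],o["tcp_rot"],o["grip_width"],plan(o,[457,88,11],15.5))
E
```

```text
(array([196.,  10.]), np.int32(1035), np.float64(37.3), array([577.7, 201.9,  33.6,  13.1, -73.9]))
(array([384.,  71.]), np.int32(1784), np.float64(33.5), array([592.6,  85.2,  74.5,  60.3,  -5. ]))
(array([171., 188.]), np.int32(277), np.float64(28.9), array([467.7, 201.7,  32.1,  14.3,  31.7]))
(array([626., 226.]), np.int32(1466), np.float64(39.4), array([ 529.4, -110.1,   52. ,   26.3,   31.5]))
(array([318., 243.]), np.int32(6857), np.float64(38.3), array([456.9,  88.3,  82.5,  44. ,  15.5]))
top [(array([149., 237.]), np.int32(736), np.float64(36.8), array([607.6, 343.9,  82.2,  31. ,   5.1])), (array([285., 237.]), np.int32(236), np.float64(32.2), array([596.3,  84.6,  82.6,  60.3,  -5.2])), (array([221., 236.]), np.int32(700), np.float64(37.0), array([605. , 206.5,  56.3,  44.6,  -9.7])), (array([402., 256.]), np.int32(1359), np.float64(38.1), array([ 555.6, -136.2,   81.9,   59.7,  -12.3])), (array([434., 329.]), np.int32(260), np.float64(28.6), array([ 415.2, -191.7,   83.1,   13.9,   77.1]))]
[457.39555193  86.46182882 110.62413798] [3.14132481 0.00641512 0.27354388] 92.16274486396338 (array([ 0.7, -1.6, 99.6]), np.float64(0.2))
```

View pics/w7.png

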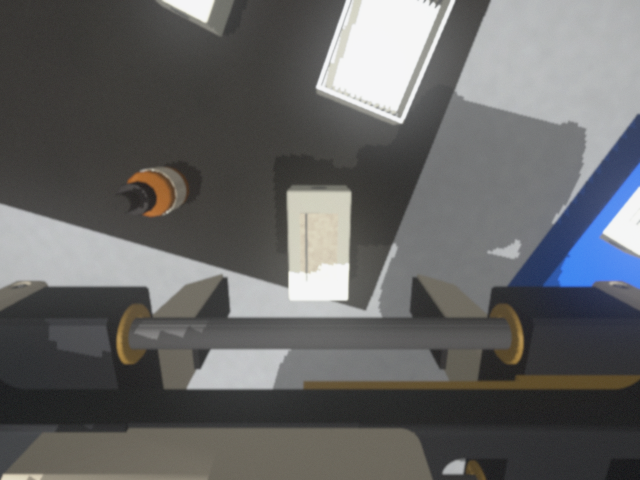

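The middle box (319,243) is centred between the fingers and the bottle is clear at (155,193). Descend and grasp.

>>> carry_out:
  motion:
    - [0, 0, -1, 45, 0]
    - [0, 0, -1, 80, 0]
    - [0, 0, -1, 96, 0]
    - [0, 0, -1, 99, 0]
    - [0, 0, -1, 100, 0]
    - [1, 0, -1, 100, 0]
    - [1, 0, -1, 100, 0]
    - [1, 0, -1, 100, 0]
    - [1, 0, -1, 100, 0]
    - [1, 0, -1, 100, 0]

```text
time: 16.08
tool_pos: [456.5, 87.2, 10.7]
tcp_rot: [3.141, 0.006, 0.274]
contact_force: [-0.1, -0.2, -0.1]
grip_width: 46.4
```

>>> carry_out:
  motion:
    - [1, 0, 0, 0, 0]
    - [1, 0, 0, 0, 0]
    - [1, 0, 0, -20, 0]
    - [1, 0, 0, -55, 0]
    - [1, 0, 0, -95, 0]
    - [1, 0, 0, -105, 0]
    - [1, 0, 0, -105, 0]

```text
time: 16.95
tool_pos: [457.0, 87.5, 115.4]
tcp_rot: [3.141, 0.006, 0.274]
contact_force: [0.5, 0.0, -2.0]
grip_width: 43.5
```

```bash
python3 - <<'E'
from h import *
from plant import bot
o=bot.get_obs();print(o["tool_pos"],o["tcp_rot"],o["grip_width"],plan(o,[*tw(31.5,4),116],-12.6))
E
```

```text
[457.00379624  87.45842184 115.41540453] [3.14123742 0.00617823 0.27368997] 43.50385833311003 (array([ -3.6, 312.9,  -0.5]), np.float64(28.3))
```

>>> carry_out:
  motion:
    - [1, 0, 30, 0, 3]
    - [1, -1, 80, 0, 8]
    - [1, -2, 135, 0, 13]
    - [1, -2, 190, 0, 18]
    - [1, -3, 245, 0, 23]
    - [1, -4, 290, 0, 27]
    - [1, -4, 313, 0, 28]
    - [1, -4, 313, 0, 28.3]
    - [1, -4, 313, 0, 28.3]

```text
time: 18.08
tool_pos: [536.7, -213.8, 114.0]
tcp_rot: [3.14, 0.009, -0.22]
contact_force: [-0.0, -1.2, -1.9]
grip_width: 43.8
```

```bash
python3 - <<'E'
from h import *
from plant import bot
c=bot.capture("wrist");cv2.imwrite("pics/w8.png",c["color"][...,::-1])
o=bot.get_obs();print(o["tool_pos"],o["tcp_rot"],o["grip_width"],wt(*o["tool_pos"][:2]),plan(o,[*tw(31.5,4),12],-12.6))
E
```

```text
[ 537.02184717 -213.62159898  114.46576551] [ 3.13931347  0.00763399 -0.21919253] 43.8753465183092 [30.18371966  4.8830774 ] (array([  2.1,   0.7, 102.5]), np.float64(0.0))
```

View pics/w8.png

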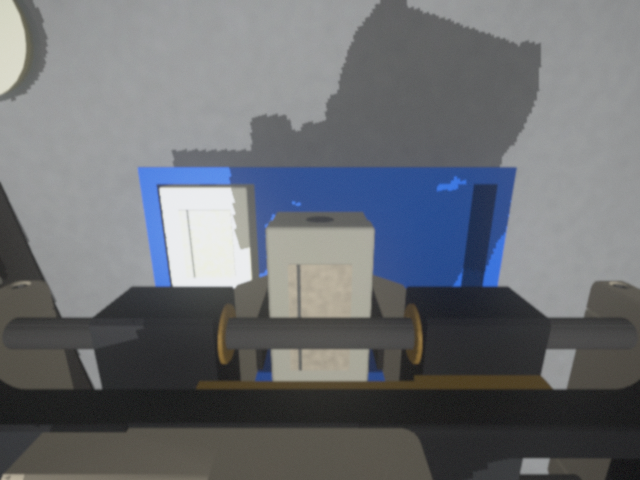

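The wide box is seated at (208,235) with no gap behind it, and the middle box (319,295) hangs square beside it. Lower it.

>>> carry_out:
  motion:
    - [1, 1, 0, 20, 0]
    - [1, 1, 0, 50, 0]
    - [1, 1, 0, 75, 0]
    - [1, 1, 0, 90, 0]
    - [1, 1, 0, 97, 0]
    - [1, 1, 0, 100, 0]
    - [1, 1, 0, 101, 0]
    - [1, 1, 0, 102, 0]
    - [1, 1, 0, 103, 0]
    - [1, 1, 0, 103, 0]

```text
time: 19.38
tool_pos: [537.4, -214.0, 11.7]
tcp_rot: [3.139, 0.007, -0.219]
contact_force: [-0.0, -0.8, -0.1]
grip_width: 43.7
```

>>> carry_out:
  motion:
    - [0.41, 0, 0, 0, 0]
    - [0.41, 0, 0, 0, 0]
    - [0.41, 0, 0, -15, 0]
    - [0.41, 0, 0, -45, 0]
    - [0.41, 0, 0, -68, -8]
    - [0.6, 0, 20, -68, -18]
    - [0.73, 0, 42, -68, -28]
    - [0.73, 0, 42, -68, -38]
    - [0.73, 0, 42, -68, -48]
    - [0.73, 0, 42, -68, -58]

```text
time: 20.62
tool_pos: [528.9, -255.2, 81.0]
tcp_rot: [-3.138, 0.006, 0.799]
contact_force: [1.1, -0.3, -0.4]
grip_width: 24.9
```

```bash
python3 - <<'E'
from h import *
from plant import bot
c=bot.capture("wrist");cv2.imwrite("pics/w9.png",c["color"][...,::-1])
for b in boxes(c): print(b,wt(*b[3][:2]))
o=bot.get_obs();print(o["tool_pos"],o["tcp_rot"],o["grip_width"],wt(*o["tool_pos"][:2]),plan(o,[*tw(31,-38),75],77.4))
E
```

```text
(array([204.,  80.]), np.int32(18447), np.float64(39.2), array([ 555.7, -135.3,   83. ,   61.1,  -12.6])) [31.31958834 85.39305233]
(array([285., 205.]), np.int32(9876), np.float64(39.3), array([ 537.9, -213.8,   82. ,   44.2,  -12.6])) [31.07963916  4.90061527]
[ 528.91274198 -255.16656895   80.96310138] [-3.13789982  0.00556732  0.80559979] 24.742250969578087 [ 31.33640773 -37.43019979] (array([-0.6,  0. ,  6. ]), np.float64(-31.2))
```

View pics/w9.png

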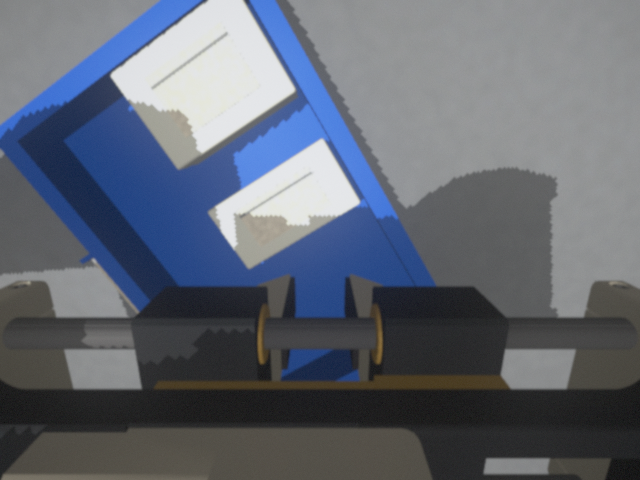

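Middle box rests at tray (31.1, 4.9), square. Finish the turn, lower the pusher, and push.

>>> carry_out:
  motion:
    - [0.73, 0, 0, 10, -10]
    - [0.73, 0, 0, 10, -20]
    - [0.73, 0, 0, 20, -31]
    - [0.73, 0, 0, 40, -31]
    - [0.73, 0, 0, 58, -31]
    - [0.73, 0, 0, 68, -31]
    - [0.73, 0, 0, 68, -31]
    - [0.73, 0, 0, 68, -31]

```text
time: 21.68
tool_pos: [528.9, -255.5, 13.5]
tcp_rot: [-3.136, 0.003, 1.346]
contact_force: [-0.2, 0.3, -0.1]
grip_width: 24.9
```

```bash
python3 - <<'E'
from h import *
from plant import bot
o=bot.get_obs();print(o["tool_pos"],o["tcp_rot"],o["contact_force"],wt(*o["tool_pos"][:2]),plan(o,[*tw(31,0),12],77.4))
E
```

```text
[ 528.86300654 -255.49854133   13.53597117] [-3.13648372  0.00320712  1.34633668] [-0.22333625  0.26366372 -0.10677715] [ 31.36031725 -37.76502454] (array([37.8, -0.5,  1.4]), np.float64(-0.3))
```

>>> carry_out:
  motion:
    - [0.73, 5, 0, 1, 0]
    - [0.73, 10, 0, 1, 0]
    - [0.73, 14, 0, 1, 0]
    - [0.73, 18, 0, 1, 0]
    - [0.73, 22, 0, 1, 0]
    - [0.73, 26, 0, 1, 0]
    - [0.73, 30, 0, 1, 0]
    - [0.73, 33, 0, 1, 0]
    - [0.73, 35, 0, 1, 0]
    - [0.73, 36, 0, 1, 0]

```text
time: 22.92
tool_pos: [536.9, -220.3, 12.4]
tcp_rot: [-3.136, 0.003, 1.346]
contact_force: [-0.6, -2.5, 2.0]
grip_width: 24.8
```

>>> carry_out:
  motion:
    - [0.73, 1, 0, 0, 0]
    - [0.73, 2, 0, 0, 0]
    - [0.73, 3, 0, 0, 0]
    - [0.73, 3, 0, 0, 0]

```text
time: 23.42
tool_pos: [537.3, -219.1, 12.5]
tcp_rot: [-3.137, 0.006, 1.347]
contact_force: [-2.3, -10.8, 1.6]
grip_width: 24.6
```

```bash
python3 - <<'E'
from h import *
from plant import bot
o=bot.get_obs();print(o["tool_pos"],o["tcp_rot"],o["contact_force"],wt(*o["tool_pos"][:2]),plan(o,[*tw(31,0),12],77.4))
E
```

```text
[ 537.34289368 -219.07579411   12.45521784] [-3.13692544  0.005682    1.34717645] [ -2.33617569 -10.82794054   1.55907138] [31.68729508 -0.36959585] (array([ 0.4, -0.7,  0.5]), np.float64(-0.2))
```

The push force rose to 11 N against the wide box, so it is snug. Same x push for the middle one.

>>> carry_out:
  motion:
    - [0.73, -8, 0, 0, 0]
    - [0.73, -12, 0, -10, 0]
    - [1, -12, 0, -48, 0]
    - [1, 0, -20, -52, 0]
    - [1, 15, -45, -52, 0]
    - [1, 33, -73, -52, 0]
    - [1, 33, -73, -52, 0]
    - [1, 33, -73, -40, 0]
    - [1, 33, -73, -15, 0]
    - [1, 33, -73, 0, 0]

```text
time: 24.68
tool_pos: [473.5, -171.1, 11.0]
tcp_rot: [-3.136, 0.005, 1.347]
contact_force: [-0.3, 0.3, -0.3]
grip_width: 0.8
```

```bash
python3 - <<'E'
from h import *
from plant import bot
o=bot.get_obs();print(o["tool_pos"],o["contact_force"],wt(*o["tool_pos"][:2]),plan(o,[*tw(-26,33),12],77.4))
E
```

```text
[ 473.54382785 -171.07534527   11.01202495] [-0.31085021  0.29340808 -0.27166463] [-41.04917039  32.55107365] (array([ 0.5, 15. , -1.1]), np.float64(-0.2))
```

>>> carry_out:
  motion:
    - [1, 0, 5, -1, 0]
    - [1, 0, 9, -1, 0]
    - [1, 0, 12, -1, 0]
    - [1, 0, 14, -1, 0]
    - [1, 0, 15, -1, 0]
    - [1, 0, 15, -1, 0]

```text
time: 25.42
tool_pos: [487.1, -174.2, 12.3]
tcp_rot: [-3.134, 0.005, 1.347]
contact_force: [-4.7, -0.3, 4.4]
grip_width: 0.4
```

>>> carry_out:
  motion:
    - [1, 0, 1, 0, 0]
    - [1, 0, 2, 0, 0]
    - [1, 0, 2, 0, 0]

```text
time: 25.8
tool_pos: [489.1, -174.6, 12.3]
tcp_rot: [-3.134, 0.005, 1.347]
contact_force: [-2.9, -0.6, 1.7]
grip_width: 0.4
```

>>> carry_out:
  motion:
    - [1, 0, -5, 0, 0]
    - [0.9, 0, -8, -30, -5]
    - [0.5, 0, -8, -70, -10]
    - [0, 0, -8, -90, -15]
    - [0, 0, -8, -90, -20]

```text
time: 26.42
tool_pos: [483.3, -173.0, 104.3]
tcp_rot: [-3.137, 0.005, 1.699]
contact_force: [-0.7, 0.3, -0.4]
grip_width: 34.6
```

```bash
python3 - <<'E'
from h import *
from plant import bot
c=bot.capture("wrist");cv2.imwrite("pics/w10.png",c["color"][...,::-1])
for b in boxes(c): print(b,wt(*b[3][:2]))
o=bot.get_obs();print(o["tool_pos"],o["tcp_rot"],wt(*o["tool_pos"][:2]))
for y in (4.7,184.7): print(plan(o,[607.5,344,110],y))
E
```

```text
(array([425., 225.]), np.int32(15300), np.float64(39.4), array([ 552.9, -157.1,  104.1,   85.1,   78.2])) [33.34448127 63.50744499]
(array([229., 247.]), np.int32(1287), np.float64(29.1), array([ 417.8, -182.6,   67.3,   12.3,   76.9])) [-92.93440875   9.13923795]
[ 482.78371916 -172.74612268  103.43041928] [-3.13509998  0.00390042  1.70233617] [-31.6673709   32.93698423]
(array([495.9, 191.4,  -9.7]), np.float64(92.8))
(array([495.9, 191.4,  -9.7]), np.float64(-87.2))
```

View pics/w10.png

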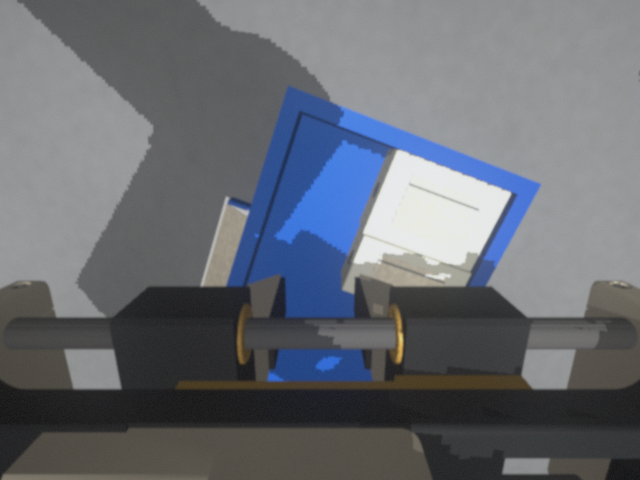

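Wide (440,210) and middle (410,265) are flush, with no visible gap. On to the narrow box.

>>> carry_out:
  motion:
    - [0, 30, 12, -10, -9]
    - [0, 80, 31, -10, -18]
    - [0, 135, 52, -10, -27]
    - [0, 190, 73, -10, -36]
    - [0, 245, 95, -10, -45]
    - [0, 300, 116, -10, -54]
    - [0, 355, 137, -10, -63]
    - [0, 410, 158, -10, -72]
    - [0, 460, 178, -10, -81]
    - [0, 496, 191, -10, -87]

```text
time: 27.72
tool_pos: [607.0, 346.6, 109.5]
tcp_rot: [-3.138, -0.006, -3.058]
contact_force: [0.6, -0.3, 0.5]
grip_width: 91.8
```

>>> carry_out:
  motion:
    - [0, 0, 0, 0, 0]
    - [0, 0, 0, 0, 0]

```text
time: 27.98
tool_pos: [606.5, 346.2, 108.7]
tcp_rot: [-3.137, -0.008, -3.06]
contact_force: [-0.5, -0.9, -0.8]
grip_width: 92.0
```

```bash
python3 - <<'E'
from h import *
from plant import bot
c=bot.capture("wrist");cv2.imwrite("pics/w11.png",c["color"][...,::-1])
for b in boxes(c): print(b)
o=bot.get_obs();print(o["tool_pos"],o["tcp_rot"],o["grip_width"],plan(o,[607.8,344.3,10],184.9))
E
```

```text
(array([135.,  23.]), np.int32(446), np.float64(29.1), array([471.7, 217. ,  30.7,  11.4, -53. ]))
(array([  3., 230.]), np.int32(481), np.float64(26.3), array([606.8, 114.3,  68.6,   3.5,  -6.4]))
(array([126., 231.]), np.int32(5582), np.float64(38.4), array([605.6, 207.6,  56.4,  44.8, -10. ]))
(array([317., 248.]), np.int32(4727), np.float64(38.3), array([608.2, 344.8,  82.2,  30. ,   4.3]))
[606.78279654 345.60115744 109.07787117] [-3.13716917 -0.00723028 -3.06042401] 91.6917626680173 (array([-1.6, -0.9, 99.1]), np.float64(-0.2))
```

View pics/w11.png

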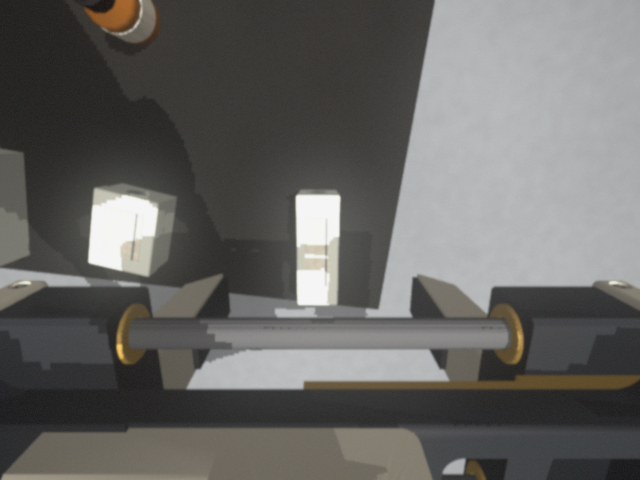

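The narrow box (318,248) is centred; the cover box (130,230) is well clear of the fingers.

>>> carry_out:
  motion:
    - [0, -1, -1, 45, 0]
    - [0, -1, -1, 80, 0]
    - [0, -1, -1, 95, 0]
    - [0, -1, -1, 99, 0]
    - [0, -1, -1, 99, 0]
    - [0.6, -1, -1, 99, 0]
    - [1, -1, -1, 99, 0]
    - [1, -1, -1, 99, 0]
    - [1, -1, -1, 99, 0]
    - [1, -1, -1, 99, 0]

```text
time: 29.28
tool_pos: [607.2, 344.2, 10.1]
tcp_rot: [-3.137, -0.007, -3.06]
contact_force: [-0.1, 0.6, -0.5]
grip_width: 46.3
```

>>> carry_out:
  motion:
    - [1, 0, 0, 0, 0]
    - [1, 0, 0, 0, 0]
    - [1, 0, 0, 0, 0]
    - [1, 0, 0, 0, 0]

```text
time: 29.78
tool_pos: [607.1, 344.2, 10.0]
tcp_rot: [-3.137, -0.007, -3.06]
contact_force: [0.3, -0.0, -0.7]
grip_width: 29.6
```

>>> carry_out:
  motion:
    - [1, 0, 0, -20, 0]
    - [1, 0, 0, -60, 0]
    - [1, 0, 0, -105, 0]
    - [1, 0, 0, -108, 0]
    - [1, 0, 0, -108, 0]

```text
time: 30.4
tool_pos: [607.6, 344.6, 118.3]
tcp_rot: [-3.137, -0.007, -3.06]
contact_force: [-0.1, -0.4, -2.5]
grip_width: 29.9
```

```bash
python3 - <<'E'
from h import *
from plant import bot
o=bot.get_obs();print(o["tool_pos"],o["tcp_rot"],o["grip_width"],plan(o,[*tw(31.5,-33),117],167.4))
E
```

```text
[607.63910583 344.61815605 118.261178  ] [-3.13710712 -0.00732305 -3.06040843] 29.87630024454643 (array([ 125.6, -587.2,    4.8]), np.float64(17.3))
```

>>> carry_out:
  motion:
    - [1, 6, -30, 0, 0]
    - [1, 18, -85, 0, 2]
    - [1, 30, -145, 0, 4]
    - [1, 43, -205, 1, 6]
    - [1, 56, -265, 2, 8]
    - [1, 69, -325, 3, 10]
    - [1, 82, -385, 4, 12]
    - [1, 95, -445, 5, 14]
    - [1, 107, -500, 5, 16]
    - [1, 118, -550, 5, 17.3]

```text
time: 31.65
tool_pos: [533.1, -214.7, 114.9]
tcp_rot: [-3.136, -0.009, 2.919]
contact_force: [0.6, 0.2, -1.8]
grip_width: 30.1
```

```bash
python3 - <<'E'
from h import *
from plant import bot
o=bot.get_obs();print(o["tool_pos"],o["tcp_rot"],o["grip_width"],o["dq"],wt(*o["tool_pos"][:2]),plan(o,[*tw(31.5,-33),117],167.4))
E
```

```text
[ 533.09210493 -214.68801644  114.93792824] [-3.13614539 -0.00883959  2.91924722] 30.050887288512605 [-0.67453351  0.12861558 -0.24974286  0.00133848  0.10835815 -0.49878535] [26.58141812  2.98477716] (array([ -5. , -36. ,  -1.9]), np.float64(-0.1))
```

>>> carry_out:
  motion:
    - [1, -4, -30, -2, 0]
    - [1, -5, -36, -2, 0]
    - [1, -5, -36, -2, 0]
    - [1, -5, -36, -2, 0]

```text
time: 32.15
tool_pos: [530.0, -249.4, 116.6]
tcp_rot: [-3.137, -0.01, 2.921]
contact_force: [-0.1, 0.6, -2.1]
grip_width: 29.6
```

```bash
python3 - <<'E'
from h import *
from plant import bot
c=bot.capture("wrist");cv2.imwrite("pics/w12.png",c["color"][...,::-1])
o=bot.get_obs();print(o["tool_pos"],o["tcp_rot"],o["grip_width"],wt(*o["tool_pos"][:2]),plan(o,[*tw(31.5,-33),11],167.4))
E
```

```text
[ 530.17530644 -249.40612327  116.82493724] [-3.13665208 -0.00958195  2.92093201] 29.975429369114234 [ 31.31144127 -31.53306658] (array([ -1.2,  -0.9, 105.8]), np.float64(-0.0))
```

View pics/w12.png

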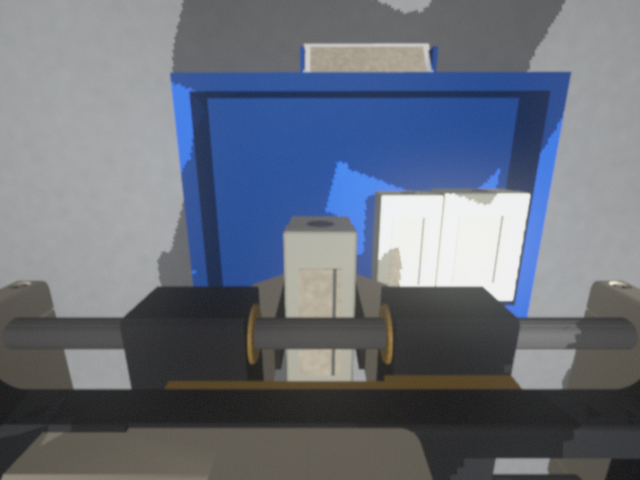

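The narrow box (320,300) hangs square, clear of the flush middle and wide pair (450,245). Lower it.

>>> carry_out:
  motion:
    - [1, 0, -1, 20, 0]
    - [1, 0, -1, 50, 0]
    - [1, 0, -1, 75, 0]
    - [1, 0, -1, 92, 0]
    - [1, 0, -1, 100, 0]
    - [1, 0, -1, 103, 0]
    - [1, 0, -1, 104, 0]
    - [1, 0, -1, 105, 0]
    - [1, 0, -1, 106, 0]
    - [1, 0, -1, 106, 0]

```text
time: 33.45
tool_pos: [529.0, -250.8, 11.1]
tcp_rot: [-3.136, -0.009, 2.921]
contact_force: [0.2, 0.1, -1.1]
grip_width: 29.3
```

>>> carry_out:
  motion:
    - [1, 0, 0, 1, 0]
    - [0.56, 0, 0, 1, 0]
    - [0.56, 0, 0, 1, 0]
    - [0.56, 0, 0, -15, 0]
    - [0.56, 0, 0, -45, 0]
    - [0.56, 0, -8, -68, 8]
    - [0.6, 0, -20, -68, 18]
    - [0.73, 0, -35, -68, 28]
    - [0.73, 0, -35, -68, 38]
    - [0.73, 0, -35, -68, 48]

```text
time: 34.7
tool_pos: [522.2, -285.2, 80.4]
tcp_rot: [-3.132, -0.001, 2.077]
contact_force: [0.2, -1.1, -0.1]
grip_width: 24.9
```

>>> carry_out:
  motion:
    - [0.73, 0, 0, 0, 10]
    - [0.73, 0, 0, 0, 20]

```text
time: 34.95
tool_pos: [522.5, -285.4, 81.7]
tcp_rot: [-3.133, 0.003, 1.722]
contact_force: [-0.2, -0.1, -0.6]
grip_width: 24.6
```

```bash
python3 - <<'E'
from h import *
from plant import bot
c=bot.capture("wrist");cv2.imwrite("pics/w13.png",c["color"][...,::-1])
for b in boxes(c): print(b,wt(*b[3][:2]))
o=bot.get_obs();print(o["tool_pos"],o["tcp_rot"],o["grip_width"],wt(*o["tool_pos"][:2]),plan(o,[*tw(31,-68),12],77.4))
E
```

```text
(array([160.,  72.]), np.int32(1487), np.float64(27.5), array([ 414.1, -191. ,   83.1,    9.2,   77.3])) [-94.71210048   0.13424977]
(array([408.,  71.]), np.int32(23497), np.float64(39.3), array([ 551.1, -165.5,   90.4,   84.3,   79.2])) [33.42099469 54.91709309]
(array([341., 210.]), np.int32(6889), np.float64(39.3), array([ 530. , -250.7,   82.2,   30.3,  -13. ])) [ 31.4227224  -32.83401464]
[ 522.49954282 -285.37949644   81.58943325] [-3.13315538  0.00322835  1.71518948] 24.698195688331726 [ 31.6711388 -68.3144687] (array([ 0.8,  0.1, 69.6]), np.float64(20.9))
```

View pics/w13.png

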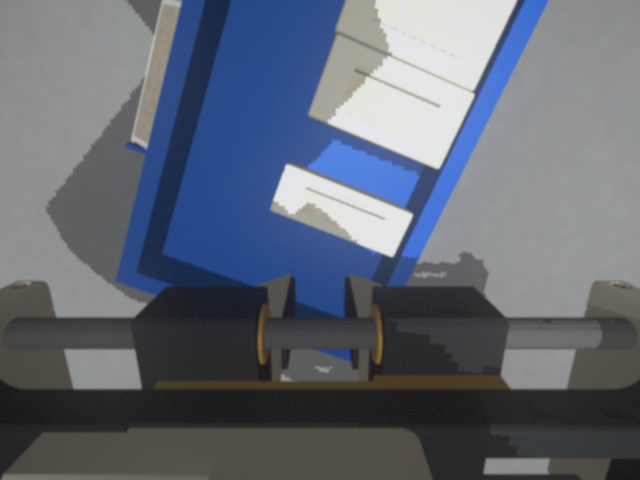

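Narrow box rests at tray (31.4, −32.8). Lower the pusher beside it and push.

>>> carry_out:
  motion:
    - [0.73, 0, 0, 0, 10]
    - [0.73, 0, 0, 10, 21]
    - [0.73, 0, 0, 30, 21]
    - [0.73, 0, 0, 50, 21]
    - [0.73, 0, 0, 65, 21]
    - [0.73, 0, 0, 69, 21]
    - [0.73, 0, 0, 69, 21]
    - [0.73, 0, 0, 69, 21]

```text
time: 36.0
tool_pos: [522.4, -286.0, 13.4]
tcp_rot: [-3.136, 0.007, 1.349]
contact_force: [0.6, -0.4, 0.0]
grip_width: 24.5
```

>>> carry_out:
  motion:
    - [0.73, 5, 0, 0, 0]
    - [0.73, 10, 0, 0, 0]
    - [0.73, 14, 0, 0, 0]
    - [0.73, 18, 0, 0, 0]
    - [0.73, 22, 0, 0, 0]
    - [0.73, 26, 0, 0, 0]
    - [0.73, 30, 0, 0, 0]
    - [0.73, 33, 0, 0, 0]
    - [0.73, 35, 0, 0, 0]
    - [0.73, 36, 0, 0, 0]

```text
time: 37.25
tool_pos: [530.4, -250.8, 13.2]
tcp_rot: [-3.136, 0.007, 1.349]
contact_force: [-0.2, -4.0, 3.9]
grip_width: 24.9
```

>>> carry_out:
  motion:
    - [0.73, 1, 0, 0, 0]
    - [0.73, 2, 0, 0, 0]
    - [0.73, 3, 0, 0, 0]
    - [0.73, 3, 0, 0, 0]

```text
time: 37.75
tool_pos: [530.9, -248.5, 13.1]
tcp_rot: [-3.136, 0.008, 1.349]
contact_force: [-0.6, -5.1, 1.3]
grip_width: 24.9
```

```bash
python3 - <<'E'
from h import *
from plant import bot
o=bot.get_obs();print(o["tool_pos"],o["tcp_rot"],o["contact_force"],wt(*o["tool_pos"][:2]),plan(o,[*tw(31,-30),12],77.4))
E
```

```text
[ 530.90206893 -248.47019042   13.05313292] [-3.13624444  0.00754136  1.34927949] [-0.60382265 -5.10360211  1.33674331] [ 31.81643866 -30.46109099] (array([ 0.5, -0.8,  1.1]), np.float64(-0.1))
```

>>> carry_out:
  motion:
    - [0.73, 1, 0, 0, 0]
    - [0.73, 2, 0, 0, 0]
    - [0.73, 2, 0, 0, 0]

```text
time: 38.12
tool_pos: [530.9, -248.5, 13.1]
tcp_rot: [-3.137, 0.01, 1.35]
contact_force: [-3.4, -11.4, 2.3]
grip_width: 25.0
```

>>> carry_out:
  motion:
    - [0.73, -8, 0, 0, 0]
    - [0.73, -12, 0, -10, 0]
    - [1, -12, 0, -48, 0]
    - [1, 0, -20, -52, 0]
    - [1, 12, -45, -52, 0]
    - [1, 26, -73, -52, 0]
    - [1, 26, -73, -52, 0]
    - [1, 26, -73, -40, 0]
    - [1, 26, -73, -15, 0]
    - [1, 26, -73, 0, 0]

```text
time: 39.38
tool_pos: [465.5, -207.2, 11.5]
tcp_rot: [-3.135, 0.01, 1.349]
contact_force: [-0.3, 0.7, 0.8]
grip_width: 0.4
```

```bash
python3 - <<'E'
from h import *
from plant import bot
o=bot.get_obs();print(o["tool_pos"],o["contact_force"],wt(*o["tool_pos"][:2]),plan(o,[*tw(-26,-4),12],77.4))
E
```

```text
[ 465.51119496 -207.23055243   11.5319785 ] [-0.2888448   0.73812193  0.80397323] [-40.99805911  -4.48565925] (array([ 0.5, 15. , -0.6]), np.float64(-0.1))
```

>>> carry_out:
  motion:
    - [1, 0, 5, 0, 0]
    - [1, 0, 9, 0, 0]
    - [1, 0, 12, 0, 0]
    - [1, 0, 14, 0, 0]
    - [1, 0, 15, 0, 0]
    - [1, 0, 15, 0, 0]

```text
time: 40.12
tool_pos: [479.0, -210.4, 12.0]
tcp_rot: [-3.133, 0.01, 1.35]
contact_force: [-6.1, 0.2, 6.3]
grip_width: 0.3
```

>>> carry_out:
  motion:
    - [1, 0, 1, 0, 0]
    - [1, 0, 2, 0, 0]
    - [1, 0, 2, 0, 0]

```text
time: 40.5
tool_pos: [481.2, -210.9, 12.0]
tcp_rot: [-3.134, 0.01, 1.35]
contact_force: [-0.7, -0.4, 0.9]
grip_width: 0.5
```

>>> carry_out:
  motion:
    - [1, 0, -5, 0, 0]
    - [1, 0, -8, -30, 0]
    - [1, 0, -8, -70, 0]
    - [1, 0, -30, -120, 0]
    - [1, -30, -60, -150, 0]
    - [1, -30, -60, -150, 0]

```text
time: 41.25
tool_pos: [417.2, -227.3, 165.2]
tcp_rot: [-3.138, 0.012, 1.348]
contact_force: [1.0, 1.1, -0.0]
grip_width: 0.4
```

```bash
python3 - <<'E'
from h import *
from plant import bot
o=bot.get_obs();print(o["tool_pos"],o["dq"].round(3))
c=bot.capture("wrist");cv2.imwrite("pics/w14.png",c["color"][...,::-1]);np.savez("pics/w14.npz",**c)
for b in boxes(c): print(b,wt(*b[3][:2]))
c=bot.capture("scene");cv2.imwrite("pics/s14.png",c["color"][...,::-1]);np.savez("pics/s14.npz",**c)
for b in boxes(c):
    if b[3][0]>350: print(b,wt(*b[3][:2]))
E
```

```text
[ 417.15440302 -227.265465    165.22378516] [ 0.035  0.061  0.014  0.019 -0.032  0.034]
(array([467., 118.]), np.int32(19623), np.float64(39.3), array([ 549.6, -172.5,  135. ,   85.4,   77.6])) [33.48475588 47.75846651]
(array([311., 184.]), np.int32(1478), np.float64(29.7), array([ 416.3, -191.8,   83.4,   12.7,   77.7])) [-92.39054239  -0.16636302]
(array([260., 205.]), np.int32(1217), np.float64(37.7), array([ 550.8, -172.4,  135. ,   87.5,   77.1])) [34.63400986 48.11793181]
(array([363., 248.]), np.int32(371), np.float64(29.7), array([598.5,  85.6,  87.8,  61.6,  -5.1])) [ 24.88107543 310.30902675]
(array([423., 265.]), np.int32(582), np.float64(36.3), array([606.8, 207.9,  60. ,  44.2, -10.7])) [  6.29154136 431.47259068]
```

View pics/w14.png

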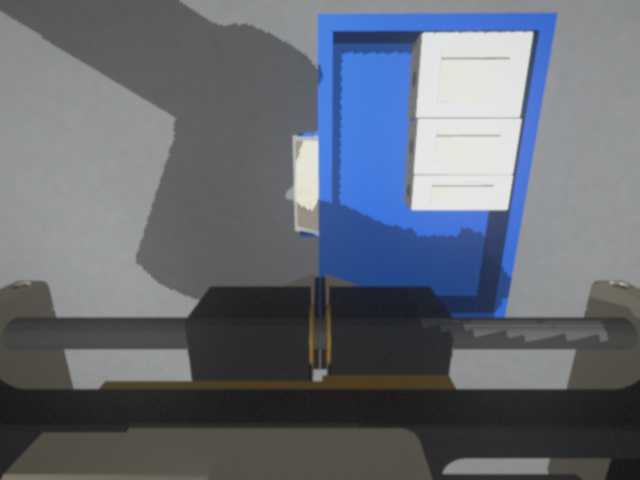

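View pics/s14.png

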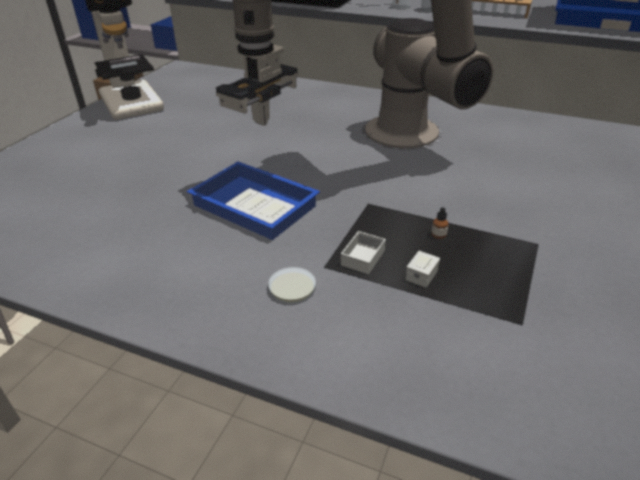

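The wrist view shows the three boxes flush in one row (410–530, 32–210) against the back and left walls. The row measures 135 × 85 mm and is centred at tray (33.5, 47.8), against a nominal (34, 48). The scene view shows the bottle, dish, cover box and empty box in place. I'll hand in.

```bash
python3 - <<'E'
from plant import bot
print(bot.close_job())
E
```

```text
the job is handed in; nothing more can be done
None
```

The three slide boxes are in one row in the tray's back left corner, widest, then middle, then narrowest, lids up. I handed the job in at about 41 s of the 106 s allowed. It reports no verdict.

Each box was gripped across its width, set down with room to spare, and pushed first sideways and then to the back wall.

**Row:** the last wrist image measured 135 × 85 mm (nominal 134 × 82), square to the tray within about 0.3°. It was centred at tray (33.5, 47.8) mm, against a nominal (34, 48), with no visible gaps. The lids stood at the height expected for boxes on the tray floor, and the arm was clear, at z ≈ 165 mm.

**Other items:** the cover box and empty box measured within about 2 mm of where they started. The bottle and dish I checked only by eye in the final scene view; both look unmoved and the bottle is upright.

**Disagreements:**
- The tray rim is about 9 mm wide, because of an outward lip, not the 4 mm I first assumed, so I refitted the tray position before using it.
- The scene camera reads about 2–3 mm off the top and wrist cameras. I placed the boxes using the top and wrist ones, which agreed within about 1 mm.
- In the back-wall pushes I felt no clear rise in force as each box met the wall, so that contact rests on the images.

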